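# Shut the mini centrifuge and key in its start sequence

### The arm

A 6-joint arm with a two-finger parallel gripper is mounted at the origin on the work surface. World frame = base frame: x ahead of the robot, y to its left, z up, the work surface at z = 0. Lengths are in m, angles in degrees, forces in N, time in s.
With the tool pointing down it reaches from about 0.35 to 0.875 m from the base axis. Payload 4.2 kg.
Tool frame: the origin (TCP) lies on the centre line of the jaws, within the pads' length; the fingertips stand 25 mm ahead of it and the grasp point (between the pads) lies 6 mm ahead of it; z points along the fingers, y is the line along which they close (so a half turn about z gives the same grasp; the last joint's range is limited). The gripper opens to 87 mm and grips with 3 to 60 N. Pads are 19 mm wide; open, the fingers measure 117 mm over their backs; the gripper's body (75 mm by 190 mm) begins 51 mm behind the grasp point.
Start: joints at [80.134, 22.042, 0.453, 0, -68.411, -14.817], TCP at [0.261, 0.568, 0.248] pointing down, gripper open.
Joint ranges: [-179.83, 179.83], [-69.29, 118.12], [-61.27, 80.66], [-181.25, 117.63], [-171.15, -9.14], [-177.46, 177.46]. Speed limits (degrees/s): [159.86, 159.86, 180, 180, 180, 180].

### API

Orientations are given as a 3x3 rotation matrix whose columns are the frame's x, y, z axes.
In Python, from station import r gives the robot as it stands.
- The arm moves only by the tool move_arm, never from a script. Its argument "series" is a list of rows, each an object with "grip": the opening, from 0 (shut) to 1 (fully open); "xyz": the shift along the tool's x, y, z in mm, a list of three; "angular": the turn, a rotation vector about the tool's x, y, z in rad, a list of three. A call has 1 to 10 rows; each row is the pose to reach, as a shift and turn from the pose commanded when the call began, along the tool's axes at that moment; what a row does not reach only later rows make up. A row lasts 1/10 s, in which the tool goes at most 50 mm and 8.59 degrees, less where a joint would pass 70% of its speed; a pose out of reach is approached as far as the arm can. A call with a gripper value outside its range is refused whole. The fingers move at their own pace and stop on an object; the grip force is fixed at half the most. Time passes only in rows, so rows that repeat a pose let the fingers close. It gives the time, the measured TCP pose, the force, the opening and the grip force at its end, in the units of the state.
- r.sense(): the state, without advancing time (a new reading comes with each control period).
- r.capture(name): name is "scene" or "top"; returns a dict with "img" (480x640x3 uint8, red, green, blue), "camera_matrix" (3x3 intrinsics, pixels), "k1" (the pictures are not rectified: a ray, as slopes to the right and down, at radius r is drawn at 1 + k1 r^2 times it, then the intrinsics apply), "rvec" (rotation vector, rad) and "tvec" (3), from world to camera coordinates, as OpenCV has them. Camera axes: x right, y down, z forward; pixel columns grow to the right and rows downward; lengths in m; the calibration is good to about 2 mm. A picture is of the moment at which its call begins. There is no depth.
- r.finish_job(): hands the job in; it is judged then, once.
The state is a dict: "time_s": time; "joints": joint angles; "joint_velocities": joint speeds; "effort": joint torques, N m; "tcp_pos": TCP position; "ee_rot": TCP orientation; "wrist_force": force on the tool from outside, world axes, zero at the start; "moment": the same for the moment, N m; "gripper_width": opening from 0.0 (shut) to 1.0 (fully open); "gripper_force": force on a finger pad.
Only numpy, scipy, OpenCV 4.12 (cv2) and the standard library are available. Lean on these libraries where they do the work, as an engineer would, in place of code of your own. Each camera call takes 0.05 s, during which the arm holds its last target. There are 200 camera calls.

### The job

Shut the centrifuge's open lid fully, without slamming it, and only then start the run on the tilting console: press the square key, then the round key, then the square key again, and last the long bar key, which you hold down for a good second. Press each key fully home until you feel its stop and let it spring back before the next, gently enough that the panel stays at the tilt it was set to; leave the other things on the bench as they stand.

Things in the scene. Friction and masses are not known exactly. Their poses are not given: they have to be found in the camera images.
- centrifuge: white mini centrifuge, fixed, 200 x 200 x 105 mm high, round bowl with black rotor in its top; origin at the centre of its underside, its front looks along its own -x (towards the robot, yawed up to 0.25 rad). Stands on one side of the bench, left or right, the console on the other
- lid (a joint): angle of the centrifuge's white lid, rad: 0 = shut (lying flat on the rim, its top face 116 mm above the bench), about 1.3 = standing open. Hinge axis along the centrifuge's y at its far rim. A stiff hinge (about 2 N at the free edge) holds it wherever it is left
- lid_hinge (a point): point on the lid's hinge axis, mid width; 106 mm above the bench, 90 mm behind (+x of) the centrifuge's centre. The lid's axes: its plate extends 180 mm along its own -x, is 190 mm wide (y), 10 mm thick (z from 0 at the hinge to +10 mm, the outer face)
- lid_edge (a point): middle of the lid's free edge, on its outer face (top face when shut), 180 mm from the hinge; a grey tab 60 mm wide and 8 mm thick sticks out 10 mm beyond it
- console: grey control console, fixed, base 150 x 220 x 32 mm; origin at the centre of its underside, its front looks along its own -x (yawed up to 0.25 rad). Carries the tilting white key panel, 190 mm wide, 130 mm up its slope, 16 mm thick, hinged along its near edge (axis 65 mm in front of the console's centre, 45 mm above the bench)
- panel (a joint): tilt of the key panel, rad: 0 = flat, grows as its far edge rises; set between 0.25 and 0.55. Its friction hinge slips if a key is pushed with more than about 18 N
- panel_rim (a point): middle of the panel's upper (far) edge, on its face, 130 mm up the slope from the hinge
- key_square (a joint): travel of the square key along the panel's normal, m: 0 = up, grows as it is pressed and springs back when let go. It starts to give at about 1.5 N and is home, against its stop, at about 4.5 N. How deep the stop lies is not known (4 to 9 mm, different for each key): feel for it.
- key_square_top (a point): centre of the flat top face of the square key (40 x 40 mm, on the right of the panel seen from the robot, 61 mm right of the bar, 58 mm up the slope from the hinge), z axis = outward normal of the panel, x axis up the panel's slope; the face stands 14 mm proud of the panel. It moves with the key.
- key_round (a joint): travel of the round key along the panel's normal, m: 0 = up, grows as it is pressed and springs back when let go. It starts to give at about 1.5 N and is home, against its stop, at about 4.5 N. How deep the stop lies is not known (4 to 9 mm, different for each key): feel for it.
- key_round_top (a point): centre of the flat top face of the round key (42 mm diameter, on the left of the panel, 61 mm left of the bar), z axis = outward normal of the panel, x axis up the panel's slope; the face stands 14 mm proud of the panel. It moves with the key.
- key_bar (a joint): travel of the long bar key along the panel's normal, m: 0 = up, grows as it is pressed and springs back when let go. It starts to give at about 1.5 N and is home, against its stop, at about 4.5 N. How deep the stop lies is not known (4 to 9 mm, different for each key): feel for it.
- key_bar_top (a point): centre of the flat top face of the long bar key (62 mm up the slope x 26 mm wide, in the middle of the panel), z axis = outward normal of the panel, x axis up the panel's slope; the face stands 14 mm proud of the panel. It moves with the key.
- media_bottle: bystander: glass bottle with blue cap, 72 mm diameter, 150 mm tall, origin under its centre
- tube_rack: bystander: white tube rack 120 x 60 x 45 mm, between centrifuge and console, origin under its centre
- pipette: bystander: pipette 235 mm long, 26 mm thick, lying between centrifuge and console, pointing away from the robot, origin under its middle, along its x
- dish_stack: bystander: stack of clear dishes, 90 mm diameter, 48 mm tall, origin under its centre
- wash_bottle: bystander: white bottle, 64 mm diameter, 140 mm tall, origin under its centre
- tip_box: bystander: grey tip box 120 x 85 x 60 mm, origin under its centre

How it is judged (in metres and radians):
On the way, in this order (a step that is already met when the one before it is completed fails the run):
1. the lid is shut (within 0.05 rad) (value of joint lid below 0.05 rad), for 0.2 s.
2. the square key alone is pressed home (at least 85 % of its travel, the other keys up), lid shut (value of joint key_square above 0.003825 m and value of joint each of key_round, key_bar below 0.0015 m and value of joint lid below 0.05 rad), for 0.1 s.
3. the round key alone is pressed home, the square key up again, lid shut (value of joint key_round above 0.007225 m and value of joint each of key_square, key_bar below 0.0015 m and value of joint lid below 0.05 rad), for 0.1 s.
4. the square key alone is pressed home again, the round key up, lid shut (all of step 2), for 0.1 s.
5. the long bar key alone is pressed home and held there for 0.8 s, lid shut (value of joint key_bar above 0.005525 m and value of joint each of key_square, key_round below 0.0015 m and value of joint lid below 0.05 rad), for 0.8 s.
At the end, for the whole second after the job is handed in: the lid is shut (within 0.05 rad), all three keys have sprung back up (within 1.5 mm), the panel's upper edge is within 8 mm of where it started, and the other things are at rest (value of joint lid below 0.05 rad and distance of panel_rim from where it was at the start of the episode below 0.008 m and value of joint each of key_square, key_round, key_bar below 0.0015 m and linear speed of each of media_bottle, tube_rack, pipette, dish_stack, wash_bottle, tip_box below 0.02 m/s); the robot touches nothing.
It fails at once if the lid is slammed (falls shut faster than 2.5 rad/s) (velocity of joint lid below -2.5 rad/s).
It fails at once if a key is pressed (over 3 mm) while the lid is still open (value of joint lid above 0.1 rad and value of joint any of key_square, key_round, key_bar above 0.003 m).
It fails at once if the panel is pushed out of its tilt (its upper edge over 8 mm from its start) (distance of panel_rim from where it was at the start of the episode above 0.008 m).
It fails at once if another thing on the bench is shifted by more than 30 mm or tipped (distance of any of media_bottle, tube_rack, pipette, dish_stack, wash_bottle, tip_box from where it was at the start of the episode above 0.03 m or angle between any of media_bottle, tube_rack, pipette, dish_stack, wash_bottle, tip_box's own z axis and vertical above 0.3 rad).
It also fails if it takes over 69 s, if anything falls off the work surface, if the arm or the gripper's body presses on something with over 40 N, if the wrist force passes 120 N, or if a joint passes its speed limit or range.

## Working session

There is one attempt and no reset: what is moved stays moved. The work goes in short steps, Python scripts to look and compute and a tool call to move; the robot and the scene stay as the last step left them, time stands still between calls to the robot, and variables do not carry over. Pictures are saved under pics/ and viewed, at most 10 in all, crops included, and the job is handed in when it is done.

Besides the shell and the picture viewer there is one more tool, called in YAML: its name, and indented under it one key for each argument. move_arm: Moves the arm, as the interface text tells. Its arguments: {"type":"object","properties":{"series":{"type":"array"}},"required":["series"]}

```bash
mkdir -p pics
cat > h.py <<'E'
import numpy as np, cv2
from station import r
def cap(n,f):
    c=r.capture(n); cv2.imwrite(f'pics/{f}.png',c['img'][:,:,::-1]); np.savez(f'{f}.npz',**{k:np.asarray(v) for k,v in c.items()}); return c
def ray(c,uv):
    K=np.array(c['camera_matrix']);k1=float(c['k1'])
    d=np.array([(uv[0]-K[0,2])/K[0,0],(uv[1]-K[1,2])/K[1,1]]);p=d.copy()
    for _ in range(20): p=d/(1+k1*(p@p))
    R=cv2.Rodrigues(np.array(c['rvec'],float))[0];t=np.array(c['tvec'],float).ravel()
    v=R.T@np.array([p[0],p[1],1]);return -R.T@t,v/np.linalg.norm(v)
def plane(c,uv,z):
    o,v=ray(c,uv);return o+v*(z-o[2])/v[2]
def tri(c1,a,c2,b):
    o1,v1=ray(c1,a);o2,v2=ray(c2,b)
    s=np.linalg.lstsq(np.c_[v1,-v2],o2-o1,rcond=None)[0]
    p,q=o1+s[0]*v1,o2+s[1]*v2;return (p+q)/2,np.linalg.norm(p-q)
def proj(c,P):
    R=cv2.Rodrigues(np.array(c['rvec'],float))[0];p=R@np.array(P)+np.array(c['tvec'],float).ravel()
    p=p[:2]/p[2];p=p*(1+float(c['k1'])*(p@p));K=np.array(c['camera_matrix']);return K[:2,:2]@p+K[:2,2]
E
python3 - <<'E'
from h import *
cap('scene','s0');cap('top','t0')
for n in 's0','t0':
    c=np.load(n+'.npz');print(ray(c,(320,240)))
print(r.sense())
E
```

```text
(array([1.55908937, 0.52158589, 1.42876497]), array([-0.53899021, -0.29937371, -0.78731502]))
(array([ 0.35787284, -0.02493008,  1.30907909]), array([ 0.1867021 ,  0.01740659, -0.98226236]))
{'time_s': 0.1, 'joints': array([ 8.01347460e+01,  2.20901730e+01,  3.87609960e-01, -2.52381111e-02,
       -6.84115324e+01, -1.48167195e+01]), 'joint_velocities': array([-0.01880238, -0.11863393,  0.19196127, -0.01512467,  0.02864277,
        0.03433673]), 'effort': array([-1.78113069e-04, -3.91690278e+01,  1.87933570e+01,  4.23185974e+00,
        1.34317719e-02, -7.45284751e-05]), 'tcp_pos': array([0.26076568, 0.56746744, 0.24652894]), 'ee_rot': array([[ 9.08571784e-01, -4.17728091e-01, -7.44705358e-04],
       [-4.17728740e-01, -9.08569822e-01, -1.89168518e-03],
       [ 1.13593226e-04,  2.02981661e-03, -9.99997933e-01]]), 'wrist_force': array([-0.48584202,  0.54748769, -0.68477767]), 'moment': array([-0.05638242,  0.04304307,  0.02415164]), 'gripper_force': 0.0, 'gripper_width': 0.9963941442257226}
```

View pics/s0.png

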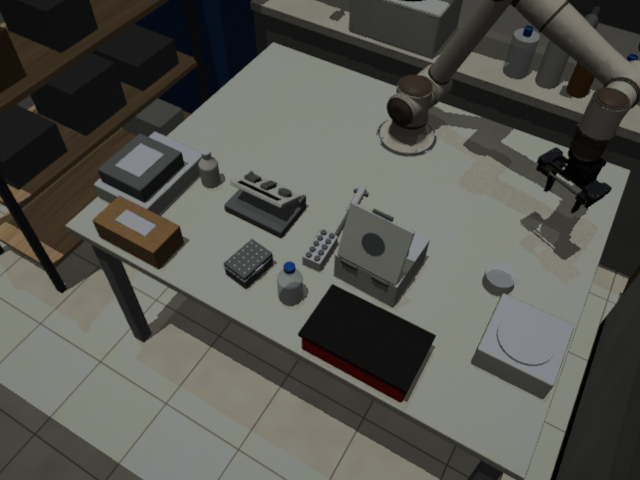

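View pics/t0.png

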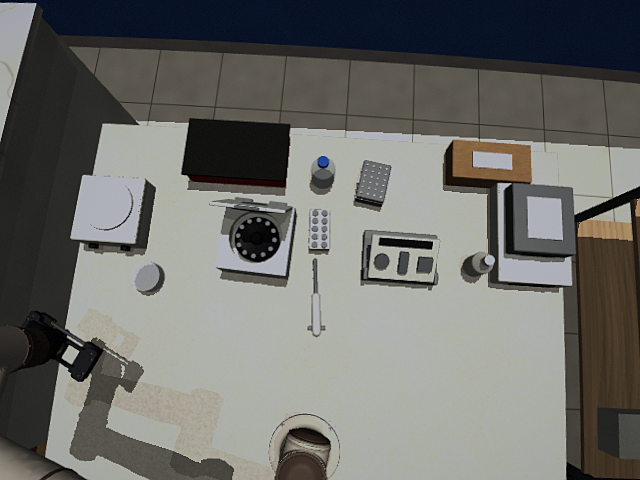

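The scene view shows the centrifuge at about (385,250) with its lid standing open, and the console at about (265,203). In the top view they are at (257,240) and (400,258), with the rack and pipette between them at about (318,230) and (316,300).

Run:
```python
from h import *
s=cv2.imread('pics/s0.png');t=cv2.imread('pics/t0.png')
a=cv2.resize(t[190:290,200:450],None,fx=3.2,fy=3.2,interpolation=2)
b=cv2.resize(np.clip(s[165:305,215:435]*1.6,0,255).astype('uint8'),None,fx=3.6,fy=3.6,interpolation=2)
cv2.imwrite('pics/ta.png',a);cv2.imwrite('pics/sb.png',b)
```

```text
(no output)
```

View pics/ta.png

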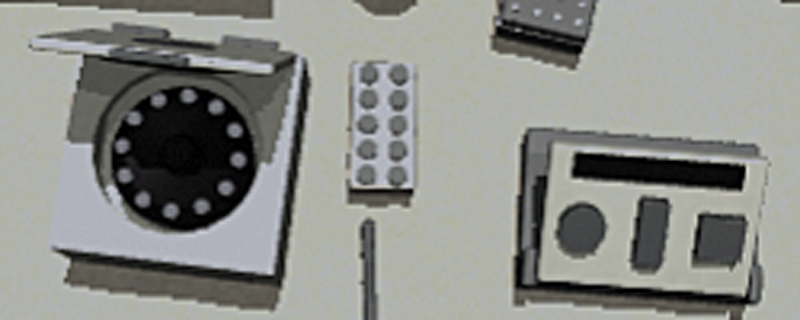

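View pics/sb.png

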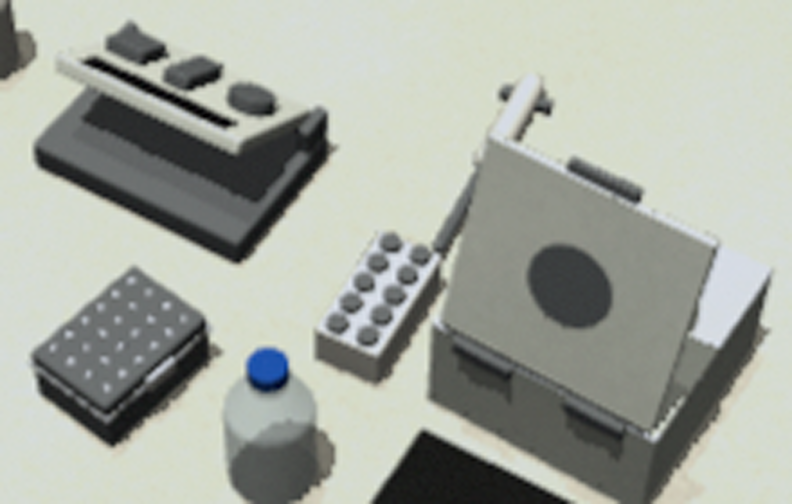

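The top crop shows the keys at (582,229), (651,235) and (720,240), and the centrifuge's front corners at (52,250) and (277,275). In the scene crop the lid's free edge runs from (490,137) to (716,243), and the keys are at (251,98), (193,72) and (137,43).

Run:
```python
from h import *
s=np.load('s0.npz');t=np.load('t0.npz')
T=lambda x,y:((x+.5)/3.2-.5+200,(y+.5)/3.2-.5+190)
S=lambda x,y:((x+.5)/3.6-.5+215,(y+.5)/3.6-.5+165)
np.set_printoptions(precision=4,suppress=True)
for n,a,b in [('round',(582,229),(251,98)),('bar',(651,235),(193,72)),('sq',(720,240),(137,43)),('rimL',(556,142),(236,141)),('rimR',(768,158),(62,54)),('lidR',(272,68),(490,137)),('lidL',(32,40),(716,243)),]:
    print(n,*tri(t,T(*a),s,S(*b)))
A=plane(t,T(52,250),.105);B=plane(t,T(277,275),.105);C=plane(t,T(308,62),.105)
print(A,B,C,np.linalg.norm(A-B),np.linalg.norm(C-B),np.arctan2(*(A-B)[:2])*-1)
x=(A-B)/np.linalg.norm(A-B);f=np.array([x[1],-x[0],0]);ctr=(A+B)/2+.1*f
print('ctr',ctr,'yaw',np.arctan2(f[1],f[0]),'hinge',ctr+.09*f)
for n,a,b in [('conBackL',(525,129),(240,250)),('conBackR',(760,148),(36,148))]:
    print(n,plane(t,T(*a),.032),plane(s,S(*b),.0))
# gray centroids of the keys in top
```

```text
round [ 0.5395 -0.1789  0.0952] 0.003693814174680336
bar [ 0.5387 -0.24    0.0938] 0.003946581701410792
sq [ 0.5379 -0.2999  0.0976] 0.004412844573590096
rimL [ 0.6095 -0.1487  0.1243] 0.004890419955507581
rimR [ 0.6066 -0.3304  0.1292] 0.00898991554628154
lidR [0.6196 0.0874 0.2758] 0.004770737542756377
lidL [0.628  0.2739 0.2793] 0.004425006088030505
[0.487  0.2809 0.105 ] [0.4797 0.0827 0.105 ] [0.6718 0.0717 0.105 ] 0.19836581761034325 0.19240793534217554 -0.03681359138230665
ctr [0.5833 0.1781 0.105 ] yaw -0.03681359138230665 hinge [0.6732 0.1748 0.105 ]
conBackL [ 0.6406 -0.1311  0.032 ] [ 0.6235 -0.1378  0.    ]
conBackR [ 0.6382 -0.3525  0.032 ] [ 0.6196 -0.3604  0.    ]
```

move_arm:
  series:
    - {"grip": 0,"xyz": [0,0,-50],"angular": [0,0,0]}
    - {"grip": 0,"xyz": [0,0,-100],"angular": [0,0,0]}
    - {"grip": 0,"xyz": [40,12,-150],"angular": [0,0,-0.1]}
    - {"grip": 0,"xyz": [572,170,-150],"angular": [0,0,-0.394]}
    - {"grip": 0,"xyz": [572,170,-150],"angular": [0,0,-0.394]}
    - {"grip": 0,"xyz": [572,170,-150],"angular": [0,0,-0.394]}
    - {"grip": 0,"xyz": [572,170,-150],"angular": [0,0,-0.394]}
    - {"grip": 0,"xyz": [572,170,-150],"angular": [0,0,-0.394]}
    - {"grip": 0,"xyz": [572,170,-150],"angular": [0,0,-0.394]}
    - {"grip": 0,"xyz": [572,170,-150],"angular": [0,0,-0.394]}

```text
time_s: 1.1
tcp_pos: [0.5471, 0.3165, 0.3927]
ee_rot: [[0.999, -0.037, -0.001], [-0.037, -0.999, -0.0], [-0.001, 0.0, -1.0]]
wrist_force: [1.0, 1.4, 0.0]
gripper_width: 0.169
gripper_force: 0.0
```

```bash
cat >> h.py <<'E'
def sh(pts,Rt=None):
    """tool-frame shifts (mm) and turn for world TCP targets"""
    s=r.sense();R=np.array(s['ee_rot']);p=np.array(s['tcp_pos'])
    print('tcp',p.round(4),'F',np.array(s['wrist_force']).round(1),'t',s['time_s'])
    for q in pts: print('shift',(R.T@(np.array(q)-p)*1000).round(1))
    if Rt is not None: print('rv',cv2.Rodrigues(R.T@Rt)[0].ravel().round(3))
E
python3 - <<'E'
from h import *
f=np.array([1,-.037,0]);f/=np.linalg.norm(f);z=np.array([0,0,-1.]);Rt=np.c_[f,np.cross(z,f),z]
sh([(.72,.173,.40),(.69,.174,.278)],Rt)
E
```

```text
tcp [0.5471 0.3165 0.3927] F [1.  1.4 0. ] t 1.1
shift [178.  137.1  -7.4]
shift [148.1 137.1 114.6]
rv [0.    0.001 0.   ]
```

move_arm:
  series:
    - {"grip": 0,"xyz": [40,30,0],"angular": [0,0,0]}
    - {"grip": 0,"xyz": [178,137,0],"angular": [0,0,0]}
    - {"grip": 0,"xyz": [178,137,0],"angular": [0,0,0]}
    - {"grip": 0,"xyz": [178,137,0],"angular": [0,0,0]}
    - {"grip": 0,"xyz": [178,137,0],"angular": [0,0,0]}
    - {"grip": 0,"xyz": [174,137,50],"angular": [0,0,0]}
    - {"grip": 0,"xyz": [160,137,113],"angular": [0,0,0]}
    - {"grip": 0,"xyz": [155,137,113],"angular": [0,0,0]}
    - {"grip": 0,"xyz": [155,137,113],"angular": [0,0,0]}
    - {"grip": 0,"xyz": [155,137,113],"angular": [0,0,0]}

```text
time_s: 2.1
tcp_pos: [0.6967, 0.1756, 0.2812]
ee_rot: [[0.999, -0.036, 0.002], [-0.036, -0.999, -0.0], [0.002, 0.0, -1.0]]
wrist_force: [1.1, -0.5, 1.0]
gripper_width: 0.008
gripper_force: 0.0
```

Run:
```python
from h import *
f=np.array([1,-.037,0]);f/=np.linalg.norm(f);H=np.array([.673,.175,.106]);Z=np.array([0,0,1.])
pts=[]
for th in np.r_[1.24:-.01:-.0827]:
    n=np.sin(th)*f+np.cos(th)*Z
    pts.append(H+.15*(-np.cos(th)*f+np.sin(th)*Z)+(.010+.009*np.sin(th))*n+.025*Z)
sh(pts)
c=cap('scene','s1')
cv2.imwrite('pics/s1c.png',cv2.resize(c['img'][120:320,290:470,::-1],None,fx=3,fy=3))
```

```text
tcp [0.6967 0.1756 0.2812] F [ 1.1 -0.5  1. ] t 2.1
shift [-54.8   1.4   2.2]
shift [-67.2   1.4   5.4]
shift [-79.3   1.4   9.6]
shift [-91.    1.4  14.9]
shift [-102.3    1.4   21.1]
shift [-113.1    1.4   28.4]
shift [-123.2    1.4   36.6]
shift [-132.6    1.4   45.6]
shift [-141.2    1.4   55.4]
shift [-148.9    1.3   66. ]
shift [-155.7    1.3   77.2]
shift [-161.5    1.3   89. ]
shift [-166.3    1.3  101.3]
shift [-169.9    1.3  113.9]
shift [-172.5    1.3  126.8]
shift [-173.9    1.3  139.9]
```

View pics/s1c.png

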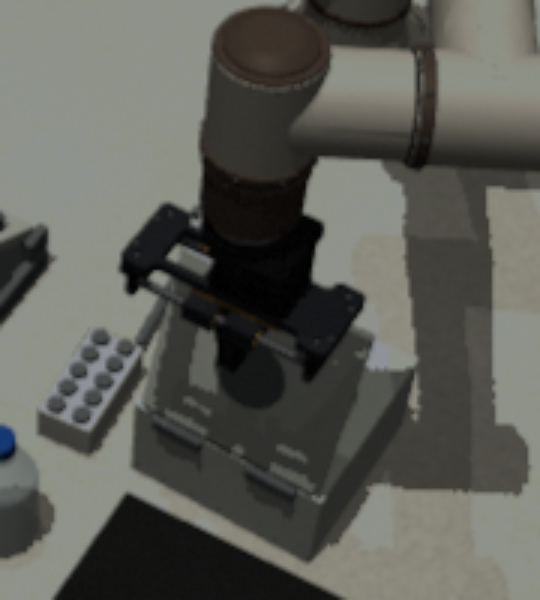

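The picture shows the closed fingers just behind the lid's outer face, near crop (235,360), with the body above the free edge. I'll push along the arc.

move_arm:
  series:
    - {"grip": 0,"xyz": [-20,1,0],"angular": [0,0,0]}
    - {"grip": 0,"xyz": [-40,1,1],"angular": [0,0,0]}
    - {"grip": 0,"xyz": [-55,1,2],"angular": [0,0,0]}
    - {"grip": 0,"xyz": [-67,1,5],"angular": [0,0,0]}
    - {"grip": 0,"xyz": [-79,1,10],"angular": [0,0,0]}
    - {"grip": 0,"xyz": [-91,1,15],"angular": [0,0,0]}
    - {"grip": 0,"xyz": [-102,1,21],"angular": [0,0,0]}
    - {"grip": 0,"xyz": [-113,1,28],"angular": [0,0,0]}
    - {"grip": 0,"xyz": [-123,1,37],"angular": [0,0,0]}
    - {"grip": 0,"xyz": [-133,1,46],"angular": [0,0,0]}

```text
time_s: 3.15
tcp_pos: [0.565, 0.1804, 0.237]
ee_rot: [[0.999, -0.036, 0.007], [-0.036, -0.999, 0.003], [0.007, -0.004, -1.0]]
wrist_force: [1.9, 0.6, 0.7]
gripper_width: 0.004
gripper_force: 0.6
```

Run:
```python
from h import *
f=np.array([1,-.037,0]);f/=np.linalg.norm(f);H=np.array([.673,.175,.106]);Z=np.array([0,0,1.])
pts=[]
for th in np.r_[.66:-.02:-.0827]:
    n=np.sin(th)*f+np.cos(th)*Z
    pts.append(H+.15*(-np.cos(th)*f+np.sin(th)*Z)+(.010+.009*np.sin(th))*n+.025*Z)
sh(pts)
```

```text
tcp [0.565  0.1804 0.237 ] F [1.9 0.6 0.7] t 3.15
shift [-0.8  1.4  1.7]
shift [-9.5  1.5 11.5]
shift [-17.3   1.5  22.1]
shift [-24.1   1.6  33.3]
shift [-29.9   1.6  45. ]
shift [-34.7   1.6  57.3]
shift [-38.5   1.7  69.9]
shift [-41.1   1.7  82.8]
shift [-42.5   1.8  95.9]
```

move_arm:
  series:
    - {"grip": 0,"xyz": [-9,1,11],"angular": [0,0,0]}
    - {"grip": 0,"xyz": [-17,1,22],"angular": [0,0,0]}
    - {"grip": 0,"xyz": [-24,1,33],"angular": [0,0,0]}
    - {"grip": 0,"xyz": [-30,1,45],"angular": [0,0,0]}
    - {"grip": 0,"xyz": [-34,1,57],"angular": [0,0,0]}
    - {"grip": 0,"xyz": [-38,1,70],"angular": [0,0,0]}
    - {"grip": 0,"xyz": [-41,1,82],"angular": [0,0,0]}
    - {"grip": 0,"xyz": [-42,1,90],"angular": [0,0,0]}
    - {"grip": 0,"xyz": [-42,1,95],"angular": [0,0,0]}
    - {"grip": 0,"xyz": [-42,1,97],"angular": [0,0,0]}

```text
time_s: 4.15
tcp_pos: [0.5223, 0.1809, 0.1412]
ee_rot: [[0.999, -0.035, 0.003], [-0.035, -0.999, 0.001], [0.003, -0.001, -1.0]]
wrist_force: [-9.3, 0.5, 25.1]
gripper_width: 0.006
gripper_force: 12.5
```

move_arm:
  series:
    - {"grip": 0,"xyz": [0,0,0],"angular": [0,0,0]}
    - {"grip": 0,"xyz": [0,0,0],"angular": [0,0,0]}
    - {"grip": 0,"xyz": [0,0,-10],"angular": [0,0,0]}
    - {"grip": 0,"xyz": [0,0,-50],"angular": [0,0,0]}
    - {"grip": 0,"xyz": [0,0,-100],"angular": [0,0,0]}
    - {"grip": 0,"xyz": [0,0,-140],"angular": [0,0,0]}
    - {"grip": 0,"xyz": [0,0,-140],"angular": [0,0,0]}

```text
time_s: 4.85
tcp_pos: [0.5243, 0.1813, 0.285]
ee_rot: [[0.999, -0.036, 0.014], [-0.036, -0.999, 0.007], [0.014, -0.007, -1.0]]
wrist_force: [0.6, 0.3, 0.8]
gripper_width: 0.005
gripper_force: 0.0
```

```bash
cat >> h.py <<'E'
TILT=.5;PSI=-.013
def Rp(sg,t=None,psi=PSI):
    t=TILT if t is None else t
    f=np.array([np.cos(psi),np.sin(psi),0]);Z=np.array([0,0,1.])
    n=-np.sin(t)*f+np.cos(t)*Z;u=np.cos(t)*f+np.sin(t)*Z
    return np.c_[np.cross(sg*u,-n),sg*u,-n],n,u
E
python3 - <<'E'
from h import *
s=r.sense();print(s['joints'].round(1))
for sg in 1,-1:
    R,n,u=Rp(sg);sh([np.array([.538,-.3,.097])+d*n for d in (.13,.04)],R)
c=np.load('t0.npz');print('wash',plane(c,(470,268),.0),plane(c,(487,260),.14))
E
```

```text
[ 35.9  13.3  -6.7   0.2 -69.1  52. ]
tcp [0.5243 0.1813 0.285 ] F [0.6 0.3 0.8] t 4.85
shift [-32.3 482.4  69.9]
shift [  9.7 482.  149.5]
rv [-0.383  0.381 -1.561]
tcp [0.5243 0.1813 0.285 ] F [0.6 0.3 0.8] t 4.85
shift [-32.3 482.4  69.9]
shift [  9.7 482.  149.5]
rv [0.379 0.381 1.513]
wash [ 0.55273685 -0.46310874  0.        ] [ 0.55712143 -0.463042    0.14      ]
```

move_arm:
  series:
    - {"grip": 0,"xyz": [-32,482,-10],"angular": [0.379,0.381,1.513]}
    - {"grip": 0,"xyz": [-32,482,-10],"angular": [0.379,0.381,1.513]}
    - {"grip": 0,"xyz": [-32,482,-10],"angular": [0.379,0.381,1.513]}
    - {"grip": 0,"xyz": [-32,482,-10],"angular": [0.379,0.381,1.513]}
    - {"grip": 0,"xyz": [-32,482,-10],"angular": [0.379,0.381,1.513]}
    - {"grip": 0,"xyz": [-32,482,-10],"angular": [0.379,0.381,1.513]}
    - {"grip": 0,"xyz": [-32,482,-10],"angular": [0.379,0.381,1.513]}
    - {"grip": 0,"xyz": [-32,482,-10],"angular": [0.379,0.381,1.513]}
    - {"grip": 0,"xyz": [-32,482,-10],"angular": [0.379,0.381,1.513]}
    - {"grip": 0,"xyz": [-32,482,-10],"angular": [0.379,0.381,1.513]}

```text
time_s: 5.85
tcp_pos: [0.4708, -0.304, 0.2877]
ee_rot: [[0.077, -0.891, 0.447], [-0.997, -0.082, 0.008], [0.03, -0.446, -0.895]]
wrist_force: [1.1, 0.7, 0.6]
gripper_width: 0.002
gripper_force: 0.0
```

Run:
```python
from h import *
R,n,u=Rp(-1);sh([np.array([.538,-.3,.097])+d*n for d in (.13,.05)],R)
```

```text
tcp [ 0.4708 -0.304   0.2877] F [1.1 0.7 0.6] t 5.85
shift [-6.7 29.4 70.8]
shift [ -5.3  26.5 150.7]
rv [0.037 0.016 0.094]
```

move_arm:
  series:
    - {"grip": 0,"xyz": [-7,29,40],"angular": [0.037,0.016,0.094]}
    - {"grip": 0,"xyz": [-7,29,80],"angular": [0.037,0.016,0.094]}
    - {"grip": 0,"xyz": [-6,27,120],"angular": [0.037,0.016,0.094]}
    - {"grip": 0,"xyz": [-5,27,145],"angular": [0.037,0.016,0.094]}
    - {"grip": 0,"xyz": [-5,27,145],"angular": [0.037,0.016,0.094]}
    - {"grip": 0,"xyz": [-5,27,145],"angular": [0.037,0.016,0.094]}

```text
time_s: 6.45
tcp_pos: [0.5113, -0.2967, 0.1452]
ee_rot: [[-0.005, -0.879, 0.477], [-1.0, 0.003, -0.003], [0.001, -0.477, -0.879]]
wrist_force: [-0.3, -0.5, -0.0]
gripper_width: 0.005
gripper_force: 0.0
```

Run:
```python
from h import *
R,n,u=Rp(-1);sh([np.array([.538,-.3,.097])+d*n for d in (.045,.030)],R)
c=cap('scene','s2');d=cap('top','t2')
im=lambda c,a:cv2.resize(np.clip(c['img'][a[0]:a[0]+120,a[1]:a[1]+160,::-1]*1.5,0,255).astype('uint8'),(400,300),interpolation=2)
lid=cv2.resize(c['img'][180:320,300:460,::-1],(400,300))
cv2.imwrite('pics/p2.png',np.vstack([np.hstack([im(c,(130,190)),im(d,(190,330))]),np.hstack([lid,lid*0])]))
s=r.sense();tip=np.array(s['tcp_pos'])+.025*np.array(s['ee_rot'])[:,2]
print(tip,proj(c,tip),proj(d,tip))
```

```text
tcp [ 0.5113 -0.2967  0.1452] F [-0.3 -0.5 -0. ] t 6.45
shift [ 3.  -0.3 10.1]
shift [ 3.  -0.4 25.1]
rv [0.003 0.003 0.008]
[ 0.52350483 -0.29695636  0.12490813] [254.75202333 167.89868105] [424.99604571 268.72931284]
```

View pics/p2.png

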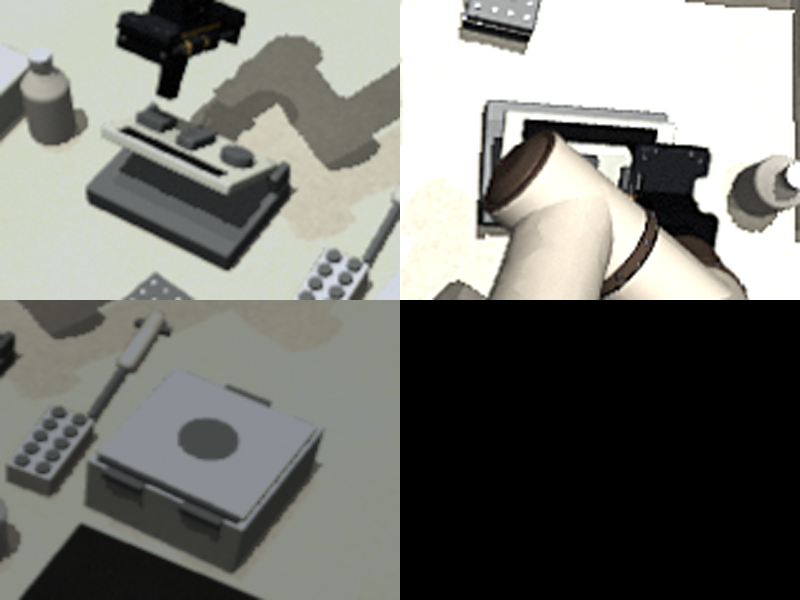

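The lid lies shut, seen in the lower left. The finger hovers over the square key, with its tip at about (258,168) in the scene image and the key at about (252,177).

move_arm:
  series:
    - {"grip": 0,"xyz": [3,0,8],"angular": [0,0,0]}
    - {"grip": 0,"xyz": [3,0,16],"angular": [0,0,0]}
    - {"grip": 0,"xyz": [3,0,22],"angular": [0,0,0]}
    - {"grip": 0,"xyz": [3,0,26],"angular": [0,0,0]}
    - {"grip": 0,"xyz": [3,0,27],"angular": [0,0,0]}
    - {"grip": 0,"xyz": [3,0,27],"angular": [0,0,0]}

```text
time_s: 7.15
tcp_pos: [0.5239, -0.2994, 0.1211]
ee_rot: [[-0.004, -0.879, 0.477], [-1.0, 0.004, -0.003], [0.001, -0.477, -0.879]]
wrist_force: [-0.7, -0.4, 1.0]
gripper_width: 0.005
gripper_force: 0.7
```

move_arm:
  series:
    - {"grip": 0,"xyz": [0,0,1],"angular": [0,0,0]}
    - {"grip": 0,"xyz": [0,0,2],"angular": [0,0,0]}
    - {"grip": 0,"xyz": [0,0,3],"angular": [0,0,0]}
    - {"grip": 0,"xyz": [0,0,3],"angular": [0,0,0]}

```text
time_s: 7.55
tcp_pos: [0.5252, -0.2995, 0.1187]
ee_rot: [[-0.005, -0.879, 0.477], [-1.0, 0.004, -0.003], [0.001, -0.477, -0.879]]
wrist_force: [-2.1, 0.1, 2.6]
gripper_width: 0.007
gripper_force: 1.6
```

move_arm:
  series:
    - {"grip": 0,"xyz": [0,0,0.7],"angular": [0,0,0]}
    - {"grip": 0,"xyz": [0,0,1],"angular": [0,0,0]}
    - {"grip": 0,"xyz": [0,0,1],"angular": [0,0,0]}

```text
time_s: 7.85
tcp_pos: [0.5258, -0.2995, 0.1178]
ee_rot: [[-0.005, -0.879, 0.477], [-1.0, 0.004, -0.003], [0.001, -0.477, -0.879]]
wrist_force: [-3.1, 1.2, 3.4]
gripper_width: 0.004
gripper_force: 2.0
```

move_arm:
  series:
    - {"grip": 0,"xyz": [0,0,0.5],"angular": [0,0,0]}
    - {"grip": 0,"xyz": [0,0,1],"angular": [0,0,0]}
    - {"grip": 0,"xyz": [0,0,1],"angular": [0,0,0]}

```text
time_s: 8.15
tcp_pos: [0.526, -0.2995, 0.1174]
ee_rot: [[-0.004, -0.879, 0.477], [-1.0, 0.003, -0.003], [0.001, -0.477, -0.879]]
wrist_force: [-4.7, 1.2, 6.9]
gripper_width: 0.005
gripper_force: 4.2
```

move_arm:
  series:
    - {"grip": 0,"xyz": [0,0,-8],"angular": [0,0,0]}
    - {"grip": 0,"xyz": [0,0,-25],"angular": [0,0,0]}
    - {"grip": 0,"xyz": [-40,0,-30],"angular": [0,0,0]}
    - {"grip": 0,"xyz": [-80,0,-30],"angular": [0,0,0]}
    - {"grip": 0,"xyz": [-122,0,-30],"angular": [0,0,0]}
    - {"grip": 0,"xyz": [-122,0,-22],"angular": [0,0,0]}
    - {"grip": 0,"xyz": [-122,0,-14],"angular": [0,0,0]}
    - {"grip": 0,"xyz": [-122,0,-7],"angular": [0,0,0]}
    - {"grip": 0,"xyz": [-122,0,-6],"angular": [0,0,0]}
    - {"grip": 0,"xyz": [-122,0,-6],"angular": [0,0,0]}

```text
time_s: 9.15
tcp_pos: [0.5246, -0.1786, 0.1218]
ee_rot: [[-0.007, -0.879, 0.478], [-1.0, 0.005, -0.004], [0.001, -0.478, -0.879]]
wrist_force: [-0.2, -0.2, 0.6]
gripper_width: 0.007
gripper_force: 0.0
```

Run:
```python
from h import *
R,n,u=Rp(-1);sh([np.array([.5395,-.1789,.097])+d*n for d in (.025,)],R)
c=cap('scene','s3');cv2.imwrite('pics/p3.png',cv2.resize(np.clip(c['img'][140:260,200:340,::-1]*1.5,0,255).astype('uint8'),(700,600),interpolation=2))
```

```text
tcp [ 0.5246 -0.1786  0.1218] F [-0.2 -0.2  0.6] t 9.15
shift [ 0.1 -1.2  3.9]
rv [0.002 0.002 0.006]
```

View pics/p3.png

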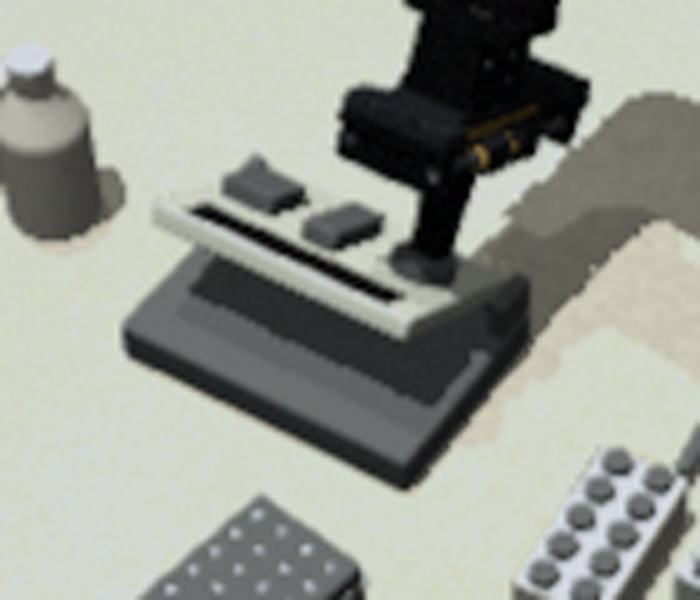

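The tip stands on the round key near (430,262), and the square and bar keys are up.

move_arm:
  series:
    - {"grip": 0,"xyz": [0,0,2],"angular": [0,0,0]}
    - {"grip": 0,"xyz": [0,0,4],"angular": [0,0,0]}
    - {"grip": 0,"xyz": [0,0,5],"angular": [0,0,0]}
    - {"grip": 0,"xyz": [0,0,6],"angular": [0,0,0]}
    - {"grip": 0,"xyz": [0,0,6],"angular": [0,0,0]}

```text
time_s: 9.7
tcp_pos: [0.5272, -0.1777, 0.1171]
ee_rot: [[-0.005, -0.878, 0.478], [-1.0, 0.004, -0.003], [0.001, -0.478, -0.878]]
wrist_force: [-1.7, -1.9, 2.5]
gripper_width: 0.005
gripper_force: 1.5
```

move_arm:
  series:
    - {"grip": 0,"xyz": [0,0,1],"angular": [0,0,0]}
    - {"grip": 0,"xyz": [0,0,2],"angular": [0,0,0]}
    - {"grip": 0,"xyz": [0,0,3],"angular": [0,0,0]}
    - {"grip": 0,"xyz": [0,0,3],"angular": [0,0,0]}

```text
time_s: 10.1
tcp_pos: [0.5286, -0.1776, 0.1143]
ee_rot: [[-0.005, -0.878, 0.478], [-1.0, 0.004, -0.003], [0.001, -0.478, -0.878]]
wrist_force: [-0.8, -3.7, 4.2]
gripper_width: 0.01
gripper_force: 2.1
```

move_arm:
  series:
    - {"grip": 0,"xyz": [0,0,0.5],"angular": [0,0,0]}
    - {"grip": 0,"xyz": [0,0,1],"angular": [0,0,0]}
    - {"grip": 0,"xyz": [0,0,1],"angular": [0,0,0]}
    - {"grip": 0,"xyz": [0,0,1],"angular": [0,0,0]}

```text
time_s: 10.5
tcp_pos: [0.5289, -0.1776, 0.1139]
ee_rot: [[-0.005, -0.878, 0.478], [-1.0, 0.004, -0.003], [0.001, -0.478, -0.878]]
wrist_force: [-4.3, -3.1, 7.9]
gripper_width: 0.003
gripper_force: 4.4
```

move_arm:
  series:
    - {"grip": 0,"xyz": [0,0,-8],"angular": [0,0,0]}
    - {"grip": 0,"xyz": [0,0,-28],"angular": [0,0,0]}
    - {"grip": 0,"xyz": [40,0,-34],"angular": [0,0,0]}
    - {"grip": 0,"xyz": [80,0,-34],"angular": [0,0,0]}
    - {"grip": 0,"xyz": [122,1,-34],"angular": [0,0,0]}
    - {"grip": 0,"xyz": [122,1,-26],"angular": [0,0,0]}
    - {"grip": 0,"xyz": [122,1,-18],"angular": [0,0,0]}
    - {"grip": 0,"xyz": [122,1,-11],"angular": [0,0,0]}
    - {"grip": 0,"xyz": [122,1,-8],"angular": [0,0,0]}
    - {"grip": 0,"xyz": [122,1,-6.5],"angular": [0,0,0]}

```text
time_s: 11.5
tcp_pos: [0.5236, -0.2978, 0.1176]
ee_rot: [[-0.002, -0.88, 0.475], [-1.0, 0.002, -0.001], [-0.0, -0.475, -0.88]]
wrist_force: [-4.1, 0.4, 1.5]
gripper_width: 0.008
gripper_force: 1.7
```

move_arm:
  series:
    - {"grip": 0,"xyz": [0,0,0.8],"angular": [0,0,0]}
    - {"grip": 0,"xyz": [0,0,1.5],"angular": [0,0,0]}
    - {"grip": 0,"xyz": [0,0,1.5],"angular": [0,0,0]}
    - {"grip": 0,"xyz": [0,0,1.5],"angular": [0,0,0]}

```text
time_s: 11.9
tcp_pos: [0.5249, -0.2992, 0.1175]
ee_rot: [[-0.004, -0.879, 0.478], [-1.0, 0.004, -0.003], [0.001, -0.478, -0.879]]
wrist_force: [-2.9, 2.2, 3.0]
gripper_width: 0.003
gripper_force: 1.9
```

move_arm:
  series:
    - {"grip": 0,"xyz": [0,0,0.6],"angular": [0,0,0]}
    - {"grip": 0,"xyz": [0,0,1.2],"angular": [0,0,0]}
    - {"grip": 0,"xyz": [0,0,1.2],"angular": [0,0,0]}
    - {"grip": 0,"xyz": [0,0,1.2],"angular": [0,0,0]}

```text
time_s: 12.3
tcp_pos: [0.5254, -0.2994, 0.117]
ee_rot: [[-0.004, -0.878, 0.478], [-1.0, 0.004, -0.003], [0.001, -0.478, -0.878]]
wrist_force: [-5.5, 2.8, 7.2]
gripper_width: 0.006
gripper_force: 4.6
```

move_arm:
  series:
    - {"grip": 0,"xyz": [0,0,-8],"angular": [0,0,0]}
    - {"grip": 0,"xyz": [0,0,-28],"angular": [0,0,0]}
    - {"grip": 0,"xyz": [-30,0,-30],"angular": [0,0,0]}
    - {"grip": 0,"xyz": [-61,0,-30],"angular": [0,0,0]}
    - {"grip": 0,"xyz": [-61,0,-22],"angular": [0,0,0]}
    - {"grip": 0,"xyz": [-61,0,-14],"angular": [0,0,0]}
    - {"grip": 0,"xyz": [-61,0,-7],"angular": [0,0,0]}
    - {"grip": 0,"xyz": [-61,0,-4],"angular": [0,0,0]}
    - {"grip": 0,"xyz": [-61,0,-1.5],"angular": [0,0,0]}
    - {"grip": 0,"xyz": [-61,0,-0.5],"angular": [0,0,0]}

```text
time_s: 13.3
tcp_pos: [0.5263, -0.2394, 0.1169]
ee_rot: [[-0.006, -0.878, 0.479], [-1.0, 0.004, -0.004], [0.002, -0.479, -0.878]]
wrist_force: [-2.3, -0.7, 3.8]
gripper_width: 0.006
gripper_force: 1.8
```

move_arm:
  series:
    - {"grip": 0,"xyz": [0,0,0.7],"angular": [0,0,0]}
    - {"grip": 0,"xyz": [0,0,1.2],"angular": [0,0,0]}
    - {"grip": 0,"xyz": [0,0,1.2],"angular": [0,0,0]}
    - {"grip": 0,"xyz": [0,0,1.2],"angular": [0,0,0]}

```text
time_s: 13.7
tcp_pos: [0.5266, -0.2391, 0.1162]
ee_rot: [[-0.005, -0.878, 0.479], [-1.0, 0.004, -0.004], [0.002, -0.479, -0.878]]
wrist_force: [-1.2, -2.4, 4.8]
gripper_width: 0.001
gripper_force: 1.9
```

move_arm:
  series:
    - {"grip": 0,"xyz": [0,0,0.5],"angular": [0,0,0]}
    - {"grip": 0,"xyz": [0,0,1],"angular": [0,0,0]}
    - {"grip": 0,"xyz": [0,0,1],"angular": [0,0,0]}

```text
time_s: 14.0
tcp_pos: [0.527, -0.2389, 0.1154]
ee_rot: [[-0.005, -0.878, 0.479], [-1.0, 0.003, -0.004], [0.002, -0.479, -0.878]]
wrist_force: [-2.6, -3.6, 6.8]
gripper_width: 0.005
gripper_force: 3.5
```

move_arm:
  series:
    - {"grip": 0,"xyz": [0,0,0.4],"angular": [0,0,0]}
    - {"grip": 0,"xyz": [0,0,0.4],"angular": [0,0,0]}
    - {"grip": 0,"xyz": [0,0,0.4],"angular": [0,0,0]}
    - {"grip": 0,"xyz": [0,0,0.4],"angular": [0,0,0]}
    - {"grip": 0,"xyz": [0,0,0.4],"angular": [0,0,0]}
    - {"grip": 0,"xyz": [0,0,0.4],"angular": [0,0,0]}
    - {"grip": 0,"xyz": [0,0,0.4],"angular": [0,0,0]}
    - {"grip": 0,"xyz": [0,0,0.4],"angular": [0,0,0]}
    - {"grip": 0,"xyz": [0,0,0.4],"angular": [0,0,0]}
    - {"grip": 0,"xyz": [0,0,0.4],"angular": [0,0,0]}

```text
time_s: 15.0
tcp_pos: [0.527, -0.2389, 0.1154]
ee_rot: [[-0.005, -0.878, 0.479], [-1.0, 0.003, -0.004], [0.002, -0.479, -0.878]]
wrist_force: [-4.0, -2.3, 8.6]
gripper_width: 0.002
gripper_force: 5.0
```

move_arm:
  series:
    - {"grip": 0,"xyz": [0,0,0],"angular": [0,0,0]}
    - {"grip": 0,"xyz": [0,0,0],"angular": [0,0,0]}
    - {"grip": 0,"xyz": [0,0,-8],"angular": [0,0,0]}
    - {"grip": 0,"xyz": [0,0,-40],"angular": [0,0,0]}
    - {"grip": 0,"xyz": [0,0,-80],"angular": [0,0,0]}
    - {"grip": 0,"xyz": [0,0,-110],"angular": [0,0,0]}
    - {"grip": 0,"xyz": [0,0,-110],"angular": [0,0,0]}
    - {"grip": 0,"xyz": [0,0,-110],"angular": [0,0,0]}

```text
time_s: 15.8
tcp_pos: [0.4733, -0.2374, 0.2106]
ee_rot: [[-0.005, -0.879, 0.476], [-1.0, 0.004, -0.002], [-0.001, -0.476, -0.879]]
wrist_force: [0.3, 0.7, 0.1]
gripper_width: 0.008
gripper_force: 0.0
```

Run:
```python
from h import *
c=cap('scene','s4');a=np.load('s0.npz')['img']
f=lambda i:cv2.resize(np.clip(i[140:320,190:430,::-1]*1.5,0,255).astype('uint8'),(400,300))
cv2.imwrite('pics/p4.png',np.hstack([f(a),f(c['img'])]))
```

```text
(no output)
```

View pics/p4.png

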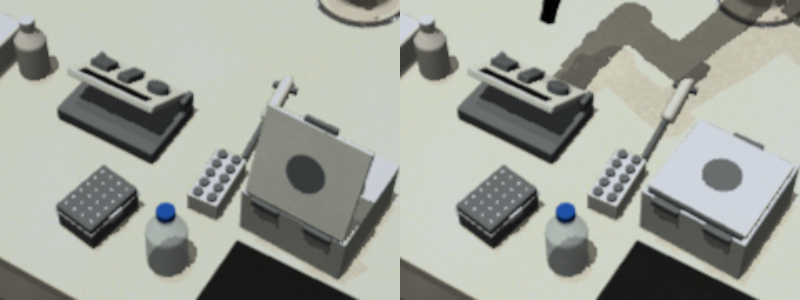

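The before and after views match: the panel is at the same tilt, near (130,80) in the left half and (530,80) in the right. All three keys are up, the lid is shut at (720,175), and the other things have not moved.

```bash
python3 -c "
from station import r
print(r.finish_job())"
```

```text
the job is handed in; nothing more can be done
None
```

I shut the lid gently, pressed square, round, square and then held the bar for over a second, each until I felt its stop; the panel looked unmoved in the last picture, and I handed the job in at about 16 s without seeing a verdict.

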